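# Scan the rack label, then hold the tall reference cell in the light tester's beam

### The arm

A 7-joint arm with a two-finger parallel gripper is mounted at the origin on the work surface. World frame = base frame: x ahead of the robot, y to its left, z up, the work surface at z = 0. Lengths are in m, angles in rad, forces in N, time in s.
With the tool pointing down it reaches from about 0.35 to 0.775 m from the base axis. Payload 3.1 kg.
Tool frame: the origin (TCP) lies midway between the tips of the shut fingers; the grasp point (between the pads) lies behind it (env.pinch_z is the z of the grasp point in the tool frame, in m); z points along the fingers, y is the line along which they close (so a half turn about z gives the same grasp; the last joint's range is limited). The gripper opens to 85 mm and grips with 20 to 120 N. Pads are 22 mm wide; open, the fingers measure 114 mm over their backs; the gripper's body (76 mm by 85 mm) begins 54 mm behind the grasp point. The pads swing forward as they close: fully open they stand 13 mm farther back than shut.
Start: joints at [-1.228, 0.311, 0.014, 1.512, -0.004, 1.319, -0.027], TCP at [0.206, 0.51, 0.231] pointing down, gripper open.
Joint ranges: [-2.7, 2.7], [-0.3, 1.91], [-1.27, 1.3], [0.12, 2.57], [-1.44, 4.58], [0.2, 2.03], [-3.05, 3.05]. Speed limits (rad/s): [2.79, 2.79, 3.14, 3.14, 3.14, 3.14, 3.14].

### API

Orientations are given as a unit quaternion [x, y, z, w].
In Python, from bench import env gives the robot as it stands. The module is installed in compiled form; this text tells all that it offers.
- The arm moves only by the tool move_arm, never from a script. Its argument "series" is a list of rows, each an object of numbers: "x", "y", "z": the shift along the tool's x, y, z in cm; "yaw": the turn about the tool's z in rad. In form: [{"x": .., "y": .., "z": .., "yaw": ..}, ...]. A call has 1 to 20 rows; each row is the pose to reach, as a shift and turn from the pose commanded when the call began, along the tool's axes at that moment; what a row does not reach only later rows make up. A row lasts 1/10 s, in which the tool goes at most 50 mm and 8.59 degrees, less where a joint would pass 70% of its speed; a pose out of reach is approached as far as the arm can. A call with a gripper value outside its range is refused whole. "gripper" is the closure in counts, from 0 (fully open) to 255 (shut), set as the call begins (left out, the last holds). The fingers move at their own pace and stop on an object; "force" is the grip in N (left out, the last holds). Time passes only in rows, so rows that repeat a pose let the fingers close. It gives the time, the measured TCP pose, the force, the opening and the grip force at its end, in the units of the state.
- env.sense(): the state, without advancing time (a new reading comes with each control period).
- env.camera(name): name is "scene" or "top" or "wrist"; returns the picture (420x560x3 uint8, red, green, blue); there is no depth.
- env.camera_info(name): a dict with "intrinsics" (3x3 intrinsics, pixels), "view" (4x4, takes a point from world to camera coordinates). Camera axes: x right, y up, looking along -z (the intrinsics and any distortion apply to the point x, -y, -z); pixel columns grow to the right and rows downward; lengths in m; the calibration is good to about 2 mm. A picture is of the moment at which its call begins: read the wrist's pose just before it. camera_info takes no time and is no camera call; for the wrist camera it gives the pose at the moment of the call.
- env.job_done(): hands the job in; it is judged then, once.
Trained networks look in the newest picture that a camera, given by its name, has taken for a name from the list of things; names that differ only in an ending like _2 or _b are one class to them, and where a whole thing is asked for, a point or a joint stands for the part that bears it (a point fixed in the world has none). Each returns a list of dicts, best first, with "p" (0 to 1); they miss things now and then, are a little off and sometimes report something else, mostly with a low value. They report only what shows in the picture. A call takes as long as a camera call.
- env.boxes_of(camera, label): "bbox" ([left, top, width, height] in pixels, round what is visible of it).
- env.trace(camera, label): "mask" (420x560 bool, what is visible of it) and "bbox" ([left, top, width, height] in pixels, round what is visible of it).
The state is a dict: "time": time; "joint_positions": joint angles; "dq": joint speeds; "tau": joint torques, N m; "tcp_pos": TCP position; "tcp_rot": TCP orientation; "contact_force": force on the tool from outside, world axes, zero at the start; "ft_torque": the same for the moment, N m; "grip_width": finger opening in m; "finger_force": force on a finger pad.
Only numpy, scipy, OpenCV 4.12 (cv2) and the standard library are available. Lean on these libraries where they do the work, as an engineer would, in place of code of your own. Each camera call takes 0.05 s, during which the arm holds its last target. There are 200 camera calls.

### The job

Check the repaired light tester: take the scanner wand from its holder, point it squarely at the middle of the barcode label on the cell rack's sloping side with its nose about 6 cm away, hold it steady there for a good second, then stand it back in its holder and let go. Then take the tall glass cell out of the rack by its two frosted faces, never touching its clear faces and leaving the short cell where it stands, and hold it upright midway between the tester's lamp and detector without touching the tester, clear faces square to the beam, the beam crossing it low down, 15 mm above its foot. Finish like that, still holding the cell in the light: do not put it down.

Things in the scene. Friction and masses are not known exactly. Their poses are not given: they have to be found in the camera images.
- wand_grip (a point): Scanner wand, 150 mm long, 130 g, nose down in its holder: round black nose 26 mm wide, 60 mm long (tip tapered to 18 mm), below a grey handle 90 mm long, 30 (x) by 26 mm (y). This point is the handle's middle, 105 mm above the nose tip. z runs from nose to top; it looks out of its nose along -z. Grip the handle across its y or x faces.
- wand_nose (a point): The tip of the wand's nose, on the wand's axis; same axes as wand_grip.
- wand_spot (a point): The wand's reading spot: a point on its axis 60 mm in front of the nose tip (165 mm from wand_grip along -z); same axes as wand_grip. It lies below the bench while the wand is in its holder.
- holder_in (a point): Middle of the inner floor of the wand's holder, a fixed dark steel cup (inside 32 mm in diameter and 50 mm deep, outside 42 mm, rim 50 mm above this point and 56 mm above the bench) on a 90 mm square, 5 mm thick foot plate. The nose tip stands on this point. z up.
- label: Barcode label, 50 mm (x) by 36 mm (y, down the slope), white with black bars, flat on the sloping side panel (80 by 62 mm, tilted 25 degrees from level, facing the rack's +y side) of the grey cell rack. Origin at the label's centre, about 19 mm above the bench; z is the normal out of the label.
- rack: Fixed grey cell rack: a block 80 mm (x) by 130 mm (y), 26 mm high, with two rectangular wells 11 mm deep at y = -35 and +35 mm, and the label panel beyond its +y side (reaching to y = 121 mm). Origin at the middle of the block's underside, on the bench; z up. The tall cell stands in one well, the short one in the other, either way round; their frosted faces look to the rack's +x and -x.
- cell_center (a point): Centre of the tall glass cell, 40 mm above its foot: 80 mm high, 24 (x) by 20 mm (y), white stopper 16 mm wide, 7 mm high on top; about 90 g. It stands in a rack well (1 to 1.5 mm play), foot 15 mm above the bench. Its +x and -x faces are whitish frosted pads (18 mm wide, full height, 24 mm apart): grip only these. Its +y and -y faces are clear and must not be touched. z up.
- cell_eye (a point): The spot in the tall cell that the light must cross (not marked on it): on the cell's axis, 15 mm above its foot (25 mm below cell_center); same axes as cell_center.
- cell_clear: The clear glass core of the tall cell with its two clear faces (looking to +y and -y, 20 mm apart); fingers must not touch it. Origin at the middle of the cell's foot; axes as cell_center.
- short_center (a point): The short glass cell, a bystander: same section as the tall cell but only 50 mm high plus stopper, standing in the other well; this point is its centre, 25 mm above its foot. Leave it alone.
- beam (a point): Middle of the light beam of the tester, midway between lamp and detector, 110 mm above the bench. y is the beam's direction (black round lamp on the +y side, white box detector on the -y side, the faces 90 mm apart, so 45 mm either side of this point); x is level and square to the beam; z up. The gap is open above and on both x sides.
- tester: The light tester, fixed: a white base plate 110 mm (x) by 260 mm (y), 20 mm high, carrying on two posts the lamp tube (+y side) and detector box (-y side), whose tops are at most 134 mm above the bench. Origin at the middle of the base's underside, straight below the beam's middle; axes as beam.

How it is judged:
On the way, in this order (a step that is already met when the one before it is completed fails the run):
1. the held wand points squarely at the label, its reading spot on it, and is held steady for 0.8 s (distance between wand_spot and label below 0.022 m and angle between the z axis of wand_grip and the z axis of label, either way round below 0.25 rad and z of wand_nose in the frame of label above 0.03 m and contact force between the fingers and wand above 0.5 N and linear speed of wand below 0.03 m/s and angular speed of wand below 0.3 rad/s), for 0.8 s.
2. the wand stands in its holder again, let go (horizontal distance between wand_nose and holder_in below 0.012 m and z of wand_nose in the frame of holder_in below 0.01 m and angle between wand_grip's own z axis and vertical below 0.25 rad and contact force between the fingers and wand below 0.1 N), for 0.2 s.
At the end, for the whole second after the job is handed in: Fingers hold the tall cell still, upright within 8 deg, in the gap: cell_eye within 7 mm sideways and 8 mm in height of the beam, 15 mm of midway; clear faces square within 8 deg; tester not touched; wand in its holder; short cell within 15 mm of its place; finishes holding (x of cell_eye in the frame of beam between -0.007 and 0.007 m and z of cell_eye in the frame of beam between -0.008 and 0.008 m and y of cell_eye in the frame of beam between -0.015 and 0.015 m and angle between the y axis of cell_eye and the y axis of beam, either way round below 0.14 rad and angle between cell_eye's own z axis and vertical below 0.14 rad and contact force between the fingers and cell above 0.5 N and contact force between cell and tester below 0.1 N and linear speed of cell below 0.03 m/s and horizontal distance between wand_nose and holder_in below 0.012 m and z of wand_nose in the frame of holder_in below 0.01 m and angle between wand_grip's own z axis and vertical below 0.25 rad and distance of short_center from where it was at the start of the episode below 0.015 m); the arm keeps its last pose, push and grip.
It fails at once if a finger touches a clear face of the tall cell (contact force between the fingers and cell_clear above 0.5 N).
It fails at once if the tall cell is knocked against the tester (contact force between cell and tester above 4 N).
It fails at once if the short cell is moved more than 15 mm from its place (distance of short_center from where it was at the start of the episode above 0.015 m).
It also fails if it takes over 67 s, if anything falls off the work surface, if the arm or the gripper's body presses on something with over 40 N, if the wrist force passes 120 N, or if a joint passes its speed limit or range.

## Working session

There is one attempt and no reset: what is moved stays moved. The work goes in short steps, Python scripts to look and compute and a tool call to move; the robot and the scene stay as the last step left them, time stands still between calls to the robot, and variables do not carry over. Pictures are saved under pics/ and viewed, at most 10 in all, crops included, and the job is handed in when it is done.

Besides the shell and the picture viewer there is one more tool, called after "Emit:" as name(argument=value, ...), one argument or row to a line, values as JSON. move_arm: Moves the arm, as the interface text tells. Its arguments: {"type":"object","properties":{"series":{"type":"array"},"gripper":{"type":"number"},"force":{"type":"number"}},"required":["series"]}

```bash
ls; mkdir -p pics
python3 - <<'E'
from bench import env
import cv2,numpy as np
print(env.sense(),env.pinch_z)
for c in ["scene","top"]:
    im=env.camera(c); cv2.imwrite(f"pics/{c}0.png",im[:,:,::-1]); i=env.camera_info(c); print(c,i)
    for l in ["wand_grip","holder_in","label","rack","cell_center","short_center","beam","tester"]:
        try: print(l,[(np.round(d["bbox"],0).tolist(),round(d["p"],2)) for d in env.boxes_of(c,l)[:3]])
        except Exception as e: print(l,e)
E
```

```text
pics
{'time': 0.0, 'joint_positions': array([-1.22768352,  0.31174054,  0.01399335,  1.51305641, -0.00439393,
        1.31921661, -0.02721989]), 'dq': array([0.00236785, 0.00300724, 0.00187915, 0.00159529, 0.0006315 ,
       0.0004123 , 0.00015517]), 'tau': array([ 2.33261326e-04, -3.79915059e+01,  1.46185043e-01, -2.30595016e+01,
        1.23355151e-02,  1.39030803e-02,  5.43089627e-06]), 'tcp_pos': array([0.2061777 , 0.50909883, 0.2302132 ]), 'tcp_rot': array([ 1.91193274e-01,  9.81551682e-01, -1.18190007e-03, -1.77292169e-04]), 'contact_force': array([-0.02462506, -0.29133192, -0.55597581]), 'ft_torque': array([ 0.06236809,  0.02642954, -0.00807076]), 'finger_force': 0.0, 'grip_width': 0.08528134811452534} -0.0187
scene {'intrinsics': array([[395.54692127,   0.        , 282.51688445],
       [  0.        , 395.54692127, 214.48020442],
       [  0.        ,   0.        ,   1.        ]]), 'view': array([[-0.81885734,  0.57396135,  0.00640541,  0.45925594],
       [-0.37667566, -0.54574786,  0.74851501,  0.14171481],
       [ 0.43311442,  0.61051425,  0.66308691, -1.16701257],
      
[... 551 characters left out ...]
8.32862053, 200.7678784 ],
       [  0.        ,   0.        ,   1.        ]]), 'view': array([[ 0.10573046, -0.99438169, -0.00511144, -0.03471913],
       [ 0.96644568,  0.10154725,  0.23594683, -0.58279429],
       [-0.23410215, -0.0298867 ,  0.97175252, -0.87602541],
       [ 0.        ,  0.        ,  0.        ,  1.        ]])}
wand_grip [([140.0, 184.0, 28.0, 28.0], 0.67)]
holder_in [([145.0, 194.0, 46.0, 33.0], 0.84)]
label [([226.0, 170.0, 12.0, 22.0], 0.49)]
rack [([224.0, 157.0, 75.0, 41.0], 0.6)]
cell_center [([280.0, 162.0, 10.0, 15.0], 0.75)]
short_center []
beam [([371.0, 208.0, 129.0, 53.0], 0.77)]
tester [([373.0, 211.0, 128.0, 50.0], 0.79), ([224.0, 157.0, 78.0, 43.0], 0.34)]
```

Run:
```python
import cv2,numpy as np
a=cv2.imread("pics/scene0.png")[90:390,160:430]; b=cv2.imread("pics/top0.png")[110:290,110:520]
cv2.imwrite("pics/s1.png",cv2.resize(a,None,fx=2,fy=2,interpolation=cv2.INTER_CUBIC))
cv2.imwrite("pics/t1.png",cv2.resize(b,None,fx=1.95,fy=1.95,interpolation=cv2.INTER_CUBIC))
```

```text
(no output)
```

View pics/s1.png

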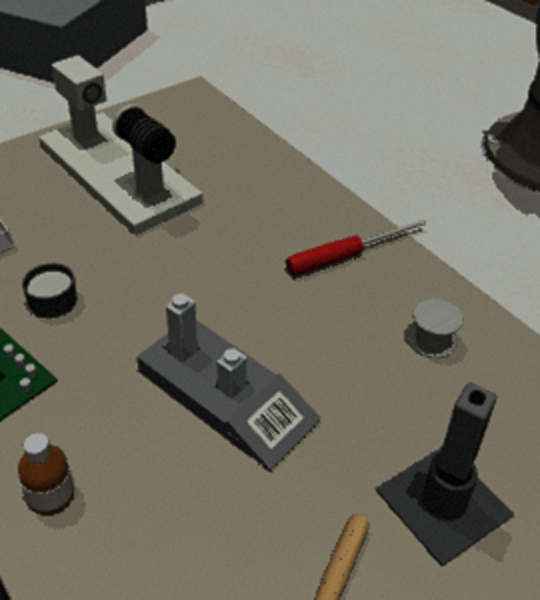

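View pics/t1.png

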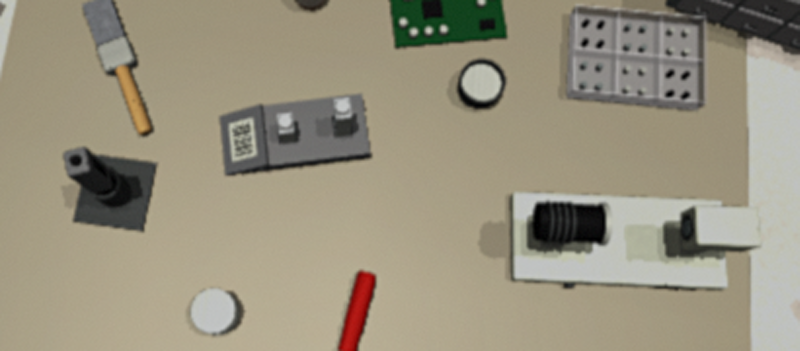

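Both views show the rack mid-scene, with the label on the end facing the wand holder. The tall cell stands at the far end, at top crop (343,105), and the short cell is next to the label. The wand is in its holder at scene crop (448,490). The tester is at the right of the top view, lamp at (570,222) and detector at (725,228). The tool can't tilt, so I'll have to pivot the wand in the fingers against the cup.

```bash
cat > h.py <<'E'
from bench import env
import numpy as np, cv2
from scipy.optimize import least_squares
def cam(c): i=env.camera_info(c); return i["intrinsics"],i["view"]
def proj(C,P):
    K,V=C; q=np.atleast_2d(P)@V[:3,:3].T+V[:3,3]; q=q*[1,-1,-1]; u=q@K.T; return u[:,:2]/u[:,2:]
def tri(obs): # [(C,uv)]
    f=lambda p: np.concatenate([proj(C,p)[0]-uv for C,uv in obs]); r=least_squares(f,[.5,0,.05]); return r.x,np.abs(r.fun).max()
def fit(obs,x0,fz=False): # obs [(C,local pt,uv)]; x,y,yaw(,z)
    def f(p):
        c,s=np.cos(p[2]),np.sin(p[2]); R=np.array([[c,-s,0],[s,c,0],[0,0,1]]); o=[p[0],p[1],p[3] if fz else 0]
        return np.concatenate([proj(C,R@np.array(l)+o)[0]-uv for C,l,uv in obs])
    r=least_squares(f,list(x0)+([0] if fz else []),loss="soft_l1"); return r.x,r.fun.reshape(-1,2).round(1)
E
python3 - <<'E'
from h import *
S,T=cam("scene"),cam("top")
s=lambda u,v:(np.array([u,v])/2+[160,90]); t=lambda u,v:(np.array([u,v])/1.95+[110,110])
print("campos",-S[1][:3,:3].T@S[1][:3,3],-T[1][:3,:3].T@T[1][:3,3])
for n,a,b in [("label",s(275,418),t(243,140)),("tallstop",s(181,299),t(344,103)),("shortstop",s(232,355),t(286,119)),("wandtop",s(478,397),t(77,160)),("cup",s(449,488),t(115,190)),
 ("ridgeR",s(287,378),t(270,168)),("panlowR",s(318,415),t(227,174)),("panlowL",s(270,468),t(221,115)),("lamp",s(147,134),t(575,222)),("det",s(80,85),t(720,225)),
 ("base near +y -x",s(202,197),t(513,280)),("base +y+x",s(135,228),t(513,195))]:
    p,r=tri([(S,a),(T,b)]); print(n,p.round(4),r.round(1))
E
```

```text
campos [0.93489559 0.5262232  0.66481337] [ 0.36183046 -0.00152442  0.9886109 ]
label [0.632  0.1541 0.0158] 0.2
tallstop [0.6636 0.0304 0.1002] 0.9
shortstop [0.6475 0.0986 0.0689] 0.5
wandtop [0.5511 0.3096 0.1546] 0.6
cup [0.5484 0.3076 0.016 ] 1.0
ridgeR [0.5949 0.1187 0.0176] 1.6
panlowR [0.5885 0.1698 0.0047] 0.3
panlowL [0.6653 0.1901 0.0026] 0.2
lamp [ 0.5482 -0.2422  0.1067] 1.3
det [ 0.5624 -0.4048  0.105 ] 1.2
base near +y -x [ 0.4917 -0.1987  0.0069] 0.3
base +y+x [ 0.5985 -0.1928  0.0072] 0.2
```

Emit:
move_arm(
  series=[
    {"x": -5,"y": -1,"z": -3,"yaw": 0},
    {"x": -10,"y": -2,"z": -6,"yaw": 0},
    {"x": -15,"y": -3,"z": -9,"yaw": 0},
    {"x": -20,"y": -4,"z": -9,"yaw": 0},
    {"x": -24,"y": -5,"z": -9,"yaw": 0},
    {"x": -28,"y": -5.6,"z": -9,"yaw": 0},
    {"x": -31,"y": -5.6,"z": -9,"yaw": 0},
    {"x": -33,"y": -5.6,"z": -9,"yaw": 0},
    {"x": -33,"y": -5.6,"z": -9,"yaw": 0},
  ],
  gripper=0,
  force=25,
)

```text
time: 1.8
tcp_pos: [0.4946, 0.3306, 0.3206]
tcp_rot: [0.195, 0.981, -0.001, 0.001]
contact_force: [0.1, 0.4, 0.0]
grip_width: 0.0852
finger_force: 0.0
```

Run:
```python
from h import *
s=env.sense();print(s["time"],s["tcp_pos"],s["tcp_rot"],s["joint_positions"])
W=cam("wrist"); print("cam",-W[1][:3,:3].T@W[1][:3,3],-W[1][2,:3])
im=env.camera("wrist"); cv2.imwrite("pics/w1.png",im[:,:,::-1])
print(proj(W,[[.55,.308,.155],[.632,.154,.016]]))
np.savez("w1.npz",K=W[0],V=W[1])
```

```text
1.8 [0.49464194 0.33058303 0.32057736] [ 1.94764082e-01  9.80848908e-01 -1.22342430e-03  9.35297863e-04] [-0.75184037  0.38378467  0.20224054  1.20159863 -0.07222093  1.56365493
  0.61534778]
cam [0.42501766 0.36070084 0.46351204] [ 0.27693857 -0.11650085 -0.95379903]
[[276.49000561 243.97628967]
 [208.40338321 285.58200928]]
```

View pics/w1.png

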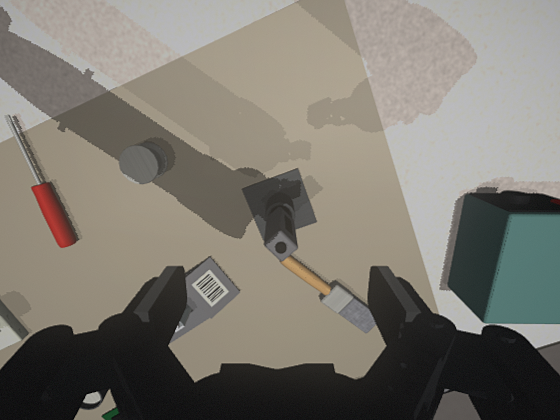

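The wrist view shows the wand's top at (281,246), its foot plate around (280,200) and the label at (210,287). Next I'll enlarge the wand top.

Run:
```python
import cv2
a=cv2.imread("pics/w1.png")[165:265,235:325]; a=cv2.convertScaleAbs(a,alpha=1.8,beta=20)
cv2.imwrite("pics/w1c.png",cv2.resize(a,None,fx=6,fy=6,interpolation=cv2.INTER_CUBIC))
```

```text
(no output)
```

View pics/w1c.png

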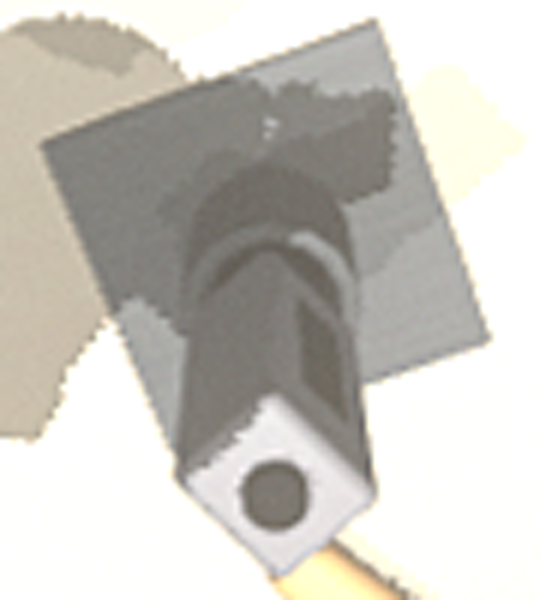

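The handle top's corners in the crop are (275,395), (372,490), (283,575) and (183,480), turned about 45° from the image axes. Plate corners are at (375,20), (490,340) and (40,145).

```bash
cat >> h.py <<'E'
def plane(C,uv,z):
    K,V=C; o=-V[:3,:3].T@V[:3,3]; d=np.linalg.inv(K)@[uv[0],uv[1],1]; d=V[:3,:3].T@(d*[1,-1,-1]); return o+d*(z-o[2])/d[2]
from scipy.spatial.transform import Rotation as Ro
def togo(p,yaw_y=None):
    "shift in cm (tool axes) from current pose to TCP p; yaw to bring tool y along direction angle yaw_y (mod pi)"
    s=env.sense(); R=Ro.from_quat(s["tcp_rot"]).as_matrix(); d=R.T@(np.array(p)-s["tcp_pos"])*100
    a=np.arctan2(R[1,1],R[0,1]); w=None
    if yaw_y is not None: w=-((yaw_y-a+np.pi/2)%np.pi-np.pi/2)
    return d.round(2),w,"tool y ang",round(a,3)
E
python3 - <<'E'
from h import *
z=np.load("w1.npz");W=(z["K"],z["V"])
c=lambda u,v:np.array([u,v])/6+[235,165]
P=[plane(W,c(*q),.156)[:2] for q in [(275,395),(372,490),(283,575),(183,480)]]
print(np.round(P,4),"ctr",np.mean(P,0))
for i in range(4): d=P[(i+1)%4]-P[i]; print(np.hypot(*d),np.arctan2(d[1],d[0]))
Q=[plane(W,c(*q),.005)[:2] for q in [(375,20),(490,340),(40,145)]]
print(np.round(Q,4),"plate ctr",(Q[1]+Q[2])/2, [np.hypot(*(Q[0]-Q[k])) for k in(1,2)])
d=Q[0]-Q[2];print("plate ang",np.arctan2(d[1],d[0]))
print("rim mid", plane(W,c(268,275),.056))
print(env.sense()["tcp_pos"],togo([.55,.308,.25]))
E
```

```text
[[0.5375 0.3181]
 [0.5608 0.3273]
 [0.5703 0.3063]
 [0.5462 0.2969]] ctr [0.55370721 0.31213489]
0.02510343047916627 0.37216204938806025
0.02302595713934348 -1.1467772167095938
0.02586588289974681 -2.7690906574638317
0.02300783553699361 1.9616953694305292
[[0.5106 0.3573]
 [0.5998 0.3545]
 [0.508  0.2681]] plate ctr [0.55388386 0.31131551] [np.float64(0.08914847811044888), np.float64(0.08918489487551448)]
plate ang 1.541247239030475
rim mid [0.54630638 0.31389156 0.056     ]
[0.4922843  0.33286255 0.32081702] (array([-6.28, -0.11,  7.08]), None, 'tool y ang', np.float64(1.183))
```

Emit:
move_arm(
  series=[
    {"x": -2,"y": 0.1,"z": 0,"yaw": 0.15},
    {"x": -4,"y": 0.2,"z": 1.5,"yaw": 0.3},
    {"x": -6,"y": 0.4,"z": 3,"yaw": 0.45},
    {"x": -6.6,"y": 0.4,"z": 4.5,"yaw": 0.6},
    {"x": -6.6,"y": 0.4,"z": 5.5,"yaw": 0.75},
    {"x": -6.6,"y": 0.4,"z": 7.1,"yaw": 0.8},
    {"x": -6.6,"y": 0.4,"z": 7.1,"yaw": 0.8},
    {"x": -6.6,"y": 0.4,"z": 7.1,"yaw": 0.8},
    {"x": -6.6,"y": 0.4,"z": 7.1,"yaw": 0.8},
  ],
)

```text
time: 2.75
tcp_pos: [0.5537, 0.3141, 0.2516]
tcp_rot: [0.557, 0.83, 0.001, 0.0]
contact_force: [-0.4, -0.1, 1.0]
grip_width: 0.0853
finger_force: 0.0
```

Run:
```python
from h import *
print(togo([.554,.3117,.102],.385),env.sense()["tcp_pos"],env.sense()["time"])
W=cam("wrist"); im=env.camera("wrist"); cv2.imwrite("pics/w2.png",im[:,:,::-1]); np.savez("w2.npz",K=W[0],V=W[1])
for l in ["wand_grip","holder_in","rack","label","cell_center","short_center"]: 
  for d in env.trace("wrist",l)[:1]:
    m=d["mask"]; v,u=np.nonzero(m); print(l,d["p"],d["bbox"],u.mean(),v.mean())
    if l in("label","wand_grip"): print(cv2.minAreaRect(np.c_[u,v].astype(np.float32)))
print(proj(W,[[.554,.3117,.156],[.554,.3117,.056]]))
```

```text
(array([-0.25, -0.09, 14.96]), np.float64(0.003507812979508529), 'tool y ang', np.float64(0.389)) [0.55369591 0.31414074 0.25157624] 2.75
wand_grip 0.84 [254.2, 175.9, 40.8, 54.8] 273.912676056338 203.22366197183098
((274.0, 201.5), (55.0, 36.0), 90.0)
holder_in 0.87 [231.6, 132.4, 90.0, 83.2] 274.2227541537595 168.71219374823994
rack 0.64 [248.9, 277.0, 70.3, 88.2] 282.78506243996156 318.5165706051873
label 0.73 [270.2, 287.7, 36.0, 29.2] 286.8298800436205 303.70992366412213
((286.6000061035156, 303.79998779296875), (35.35533905029297, 26.870059967041016), 8.130102157592773)
[[274.36524174 214.88520262]
 [274.91810299 186.61837368]]
```

View pics/w2.png

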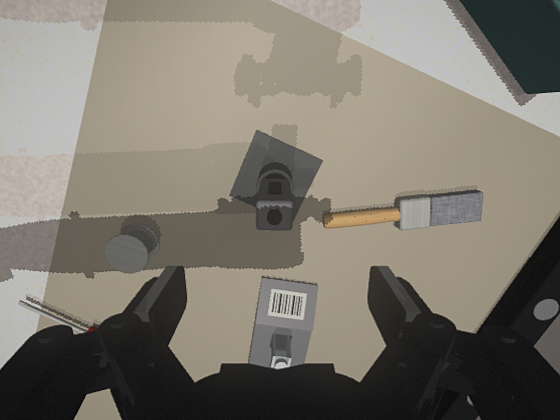

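Emit:
move_arm(
  series=[
    {"x": -0.2,"y": -0.1,"z": 3,"yaw": 0},
    {"x": -0.2,"y": -0.1,"z": 7,"yaw": 0},
    {"x": -0.2,"y": -0.1,"z": 10.5,"yaw": 0},
    {"x": -0.2,"y": -0.1,"z": 13,"yaw": 0},
    {"x": -0.2,"y": -0.1,"z": 14.8,"yaw": 0},
    {"x": -0.2,"y": -0.1,"z": 14.8,"yaw": 0},
    {"x": -0.2,"y": -0.1,"z": 14.8,"yaw": 0},
  ],
)

```text
time: 3.8
tcp_pos: [0.554, 0.3108, 0.1026]
tcp_rot: [0.558, 0.83, 0.0, 0.0]
contact_force: [0.4, 0.5, -0.1]
grip_width: 0.0857
finger_force: 0.0
```

Emit:
move_arm(
  series=[
    {"x": 0,"y": 0,"z": 0,"yaw": 0},
    {"x": 0,"y": 0,"z": 0,"yaw": 0},
    {"x": 0,"y": 0,"z": 0,"yaw": 0},
    {"x": 0,"y": 0,"z": 0,"yaw": 0},
    {"x": 0,"y": 0,"z": 0,"yaw": 0},
    {"x": 0,"y": 0,"z": 0,"yaw": 0},
    {"x": 0,"y": 0,"z": 0,"yaw": 0},
    {"x": 0,"y": 0,"z": 0,"yaw": 0},
  ],
  gripper=255,
  force=25,
)

```text
time: 4.6
tcp_pos: [0.5539, 0.3108, 0.1031]
tcp_rot: [0.558, 0.83, 0.0, 0.0]
contact_force: [-1.5, -0.2, 5.6]
grip_width: 0.0297
finger_force: 28.1
```

Run:
```python
from h import *
s=env.sense();print(s)
S,T=cam("scene"),cam("top"); z=np.load("w1.npz");W1=(z["K"],z["V"]); z=np.load("w2.npz");W2=(z["K"],z["V"])
sc=lambda u,v:(np.array([u,v])/2+[160,90]); t=lambda u,v:(np.array([u,v])/1.95+[110,110])
o=[(W1,[210,287.5]),(W2,[288,303]),(S,sc(275,418)),(T,t(243,140))]
print(tri(o),tri(o[:2]),tri(o[2:]))
```

```text
{'time': 4.6, 'joint_positions': array([-0.75274929,  0.58814815,  0.33124558,  1.44967677, -0.20045243,
        1.13644902, -0.00273216]), 'dq': array([ 1.09373324e-03, -4.36840545e-04, -9.17647477e-04,  1.00481762e-03,
       -4.94587106e-04,  2.69754342e-04,  7.72309638e-05]), 'tau': array([ 9.96640627e-02, -4.41576576e+01,  4.10127148e+00, -2.01551217e+01,
       -5.55948980e-03, -7.24746902e-01, -1.74964665e-03]), 'tcp_pos': array([0.55392738, 0.31084493, 0.10311865]), 'tcp_rot': array([5.58290400e-01, 8.29645546e-01, 3.05856278e-04, 6.17067751e-05]), 'contact_force': array([-1.46829126, -0.19189391,  5.5842271 ]), 'ft_torque': array([-2.23302429e-01,  4.53879038e-01,  2.82222686e-04]), 'finger_force': 28.12885880470276, 'grip_width': 0.029653603877261944}
(array([0.63493345, 0.15605626, 0.01815172]), np.float64(1.5967314288708678)) (array([0.63887347, 0.15221069, 0.01018148]), np.float64(0.033589300883136275)) (array([0.63204636, 0.15405099, 0.01581212]), np.float64(0.17255784727223045))
```

Emit:
move_arm(
  series=[
    {"x": 0,"y": 0,"z": -1,"yaw": 0},
    {"x": 0,"y": 0,"z": -2,"yaw": 0},
    {"x": 0,"y": 0,"z": -3,"yaw": 0},
    {"x": 0,"y": 0,"z": -3,"yaw": 0},
    {"x": 0.5,"y": 0,"z": -3,"yaw": 0},
    {"x": 1,"y": 0,"z": -3,"yaw": 0},
    {"x": 1.4,"y": 0,"z": -3,"yaw": 0},
    {"x": 1.8,"y": 0,"z": -3,"yaw": 0},
    {"x": 2.2,"y": 0,"z": -3,"yaw": 0},
    {"x": 2.6,"y": 0,"z": -3,"yaw": 0},
    {"x": 3,"y": 0,"z": -3,"yaw": 0},
    {"x": 3,"y": 0,"z": -3,"yaw": 0},
  ],
)

```text
time: 5.8
tcp_pos: [0.5417, 0.3395, 0.1317]
tcp_rot: [0.558, 0.83, -0.0, -0.001]
contact_force: [1.2, -2.8, -2.6]
grip_width: 0.0298
finger_force: 27.0
```

Run:
```python
from h import *
s=env.sense();print(s["tcp_pos"],s["contact_force"],s["grip_width"],s["finger_force"])
ims=[]
for c in ["scene","top","wrist"]:
    C=cam(c); im=env.camera(c); cv2.imwrite(f"pics/{c}2.png",im[:,:,::-1])
    u,v=proj(C,[.55,.32,.08])[0].astype(int); print(c,u,v); ims.append(im[max(v-65,0):max(v-65,0)+130,u-65:u+65,::-1])
big=np.hstack([cv2.resize(i,(266,266),interpolation=cv2.INTER_CUBIC) for i in ims]); cv2.imwrite("pics/p2.png",cv2.convertScaleAbs(big,alpha=1.6,beta=15))
```

```text
[0.54168628 0.33949043 0.13165848] [ 1.22134621 -2.79904541 -2.61767322] 0.029816542704704792 27.04166740179062
scene 394 319
top 154 200
wrist 275 260
```

View pics/p2.png

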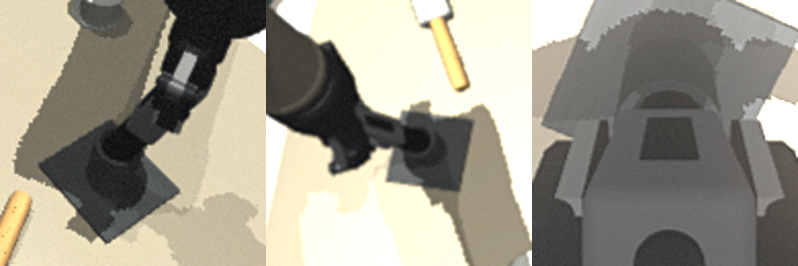

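Emit:
move_arm(
  series=[
    {"x": 0.4,"y": 0,"z": 0,"yaw": 0},
    {"x": 0.8,"y": 0,"z": 0,"yaw": 0},
    {"x": 1.2,"y": 0,"z": 0,"yaw": 0},
    {"x": 1.6,"y": 0,"z": 0,"yaw": 0},
    {"x": 2.0,"y": 0,"z": 0,"yaw": 0},
    {"x": 2.0,"y": 0,"z": 0,"yaw": 0},
    {"x": 2.0,"y": 0,"z": 0,"yaw": 0},
    {"x": 2,"y": 0,"z": -1,"yaw": 0},
    {"x": 2,"y": 0,"z": -3,"yaw": 0},
    {"x": 2,"y": 0,"z": -5,"yaw": 0},
    {"x": 2,"y": 0,"z": -7,"yaw": 0},
    {"x": 2,"y": 0,"z": -8,"yaw": 0},
    {"x": 2,"y": 0,"z": -8,"yaw": 0},
    {"x": 2,"y": 0,"z": -8,"yaw": 0},
  ],
)

```text
time: 7.35
tcp_pos: [0.5345, 0.3576, 0.212]
tcp_rot: [0.558, 0.83, 0.0, -0.001]
contact_force: [-0.4, -0.8, -2.5]
grip_width: 0.0301
finger_force: 27.1
```

Run:
```python
from h import *
s=env.sense();print(s["time"],s["tcp_pos"],s["contact_force"],s["grip_width"],s["finger_force"])
ims=[]
for c in ["scene","top"]:
    C=cam(c); im=env.camera(c); cv2.imwrite(f"pics/{c}3.png",im[:,:,::-1])
    u,v=proj(C,[.54,.34,.15])[0].astype(int); u0,v0=max(u-60,0),max(v-60,0); print(c,u0,v0); ims.append(im[v0:v0+120,u0:u0+120,::-1])
    for th in (10,15,20,25,30):
        g=s["tcp_pos"]+[0,0,.024]; t=np.radians(th); d=np.array([np.sin(.389)*np.sin(t),-np.cos(.389)*np.sin(t),-np.cos(t)]); print(th,proj(C,g+d*.119).round(1)-[u0,v0],end=" ")
big=np.hstack([cv2.resize(i,(399,399),interpolation=cv2.INTER_CUBIC) for i in ims]); cv2.imwrite("pics/p3.png",cv2.convertScaleAbs(big,alpha=1.6,beta=15))
```

```text
7.35 [0.53446239 0.35758761 0.2119711 ] [-0.37468303 -0.81565871 -2.46528182] 0.0300974688682781 27.053554952144623
scene 357 239
10 [[54.1 72.3]] 15 [[48.4 68.7]] 20 [[43.  64.8]] 25 [[37.9 60.8]] 30 [[33.1 56.5]] top 74 136
10 [[66.5 63.1]] 15 [[70.7 61.6]] 20 [[74.7 60. ]] 25 [[78.4 58.4]] 30 [[81.8 56.6]]
```

View pics/p3.png

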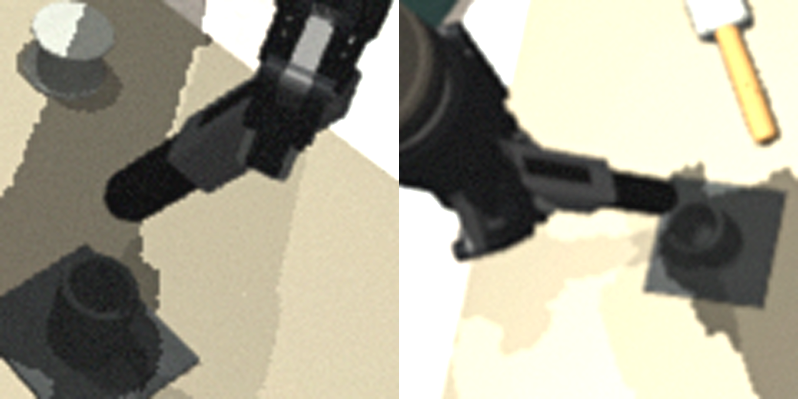

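The wand tilts about 25–26°: its nose tip is at (122,197) in the scene crop and (668,197) in the top crop, nose toward the rack. Now I'll go to the label.

Run:
```python
from h import *
z=np.load("w1.npz");W1=(z["K"],z["V"]); z=np.load("w2.npz");W2=(z["K"],z["V"])
print(plane(W1,[210,287.5],.019),plane(W2,[288,303],.019),plane(cam("scene"),[297.5,299],.019),plane(cam("top"),[234.6,181.8],.019))
print(togo([.616,.2285,.156],.24))
```

```text
[0.63475954 0.15621627 0.019     ] [0.63624761 0.15759402 0.019     ] [0.63376857 0.15562097 0.019     ] [0.63075127 0.15395074 0.019     ]
(array([-14.99,   2.76,   5.48]), np.float64(0.14623204186608696), 'tool y ang', np.float64(0.386))
```

Emit:
move_arm(
  series=[
    {"x": -2.5,"y": 0.5,"z": 0,"yaw": 0.05},
    {"x": -5.5,"y": 1,"z": 0.6,"yaw": 0.1},
    {"x": -8.5,"y": 1.6,"z": 1.6,"yaw": 0.147},
    {"x": -11.5,"y": 2.2,"z": 3,"yaw": 0.147},
    {"x": -13.5,"y": 2.7,"z": 4.2,"yaw": 0.147},
    {"x": -14.5,"y": 2.8,"z": 5,"yaw": 0.147},
    {"x": -14.9,"y": 2.8,"z": 5.4,"yaw": 0.147},
    {"x": -14.9,"y": 2.8,"z": 5.4,"yaw": 0.147},
    {"x": -14.9,"y": 2.8,"z": 5.4,"yaw": 0.147},
    {"x": -14.9,"y": 2.8,"z": 5.4,"yaw": 0.147},
  ],
)

```text
time: 8.45
tcp_pos: [0.6166, 0.2319, 0.1591]
tcp_rot: [0.617, 0.787, 0.001, -0.0]
contact_force: [-0.2, 0.0, -1.8]
grip_width: 0.0298
finger_force: 27.0
```

Run:
```python
from h import *
s=env.sense();print(s["time"],s["tcp_pos"],s["contact_force"],s["grip_width"],s["dq"].max())
g=s["tcp_pos"]+[0,0,.024]; t=np.radians(25.5); d=np.array([np.sin(.24)*np.sin(t),-np.cos(.24)*np.sin(t),-np.cos(t)]); print("nose",g+d*.119,"spot",g+d*.179)
ims=[]
for c in ["scene","top"]:
    C=cam(c); im=env.camera(c); cv2.imwrite(f"pics/{c}4.png",im[:,:,::-1])
    u,v=proj(C,[.625,.19,.09])[0].astype(int); u0,v0=u-60,v-60; print(c,u0,v0,"nose",(proj(C,g+d*.119)-[u0,v0])*3.325,"spot",(proj(C,g+d*.179)-[u0,v0])*3.325); ims.append(im[v0:v0+120,u0:u0+120,::-1])
big=np.hstack([cv2.resize(i,(399,399),interpolation=cv2.INTER_CUBIC) for i in ims]); cv2.imwrite("pics/p4.png",cv2.convertScaleAbs(big,alpha=1.6,beta=15))
```

```text
8.45 [0.61663302 0.23185076 0.15907071] [-0.19890389  0.03587225 -1.77715319] 0.029826883463406038 0.0084208991196136
nose [0.62881072 0.18208832 0.07566306] spot [0.63495074 0.15699801 0.02150794]
scene 253 225 nose [[186.6437467 212.3081981]] spot [[147.88283435 245.98940002]]
top 155 113 nose [[214.86641719 204.75009275]] spot [[260.95076444 221.99744574]]
```

View pics/p4.png

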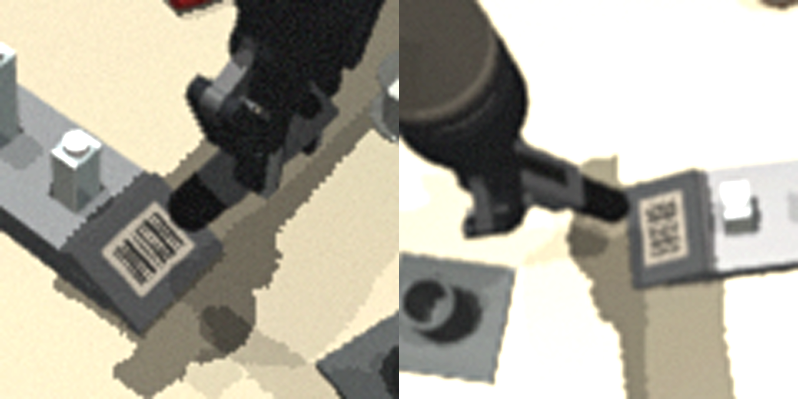

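The nose matches the prediction and the spot falls on the middle of the label, at scene crop (148,246). Next is a steady hold.

Emit:
move_arm(
  series=[
    {"x": 0,"y": 0,"z": 0,"yaw": 0},
    {"x": 0,"y": 0,"z": 0,"yaw": 0},
    {"x": 0,"y": 0,"z": 0,"yaw": 0},
    {"x": 0,"y": 0,"z": 0,"yaw": 0},
    {"x": 0,"y": 0,"z": 0,"yaw": 0},
    {"x": 0,"y": 0,"z": 0,"yaw": 0},
    {"x": 0,"y": 0,"z": 0,"yaw": 0},
    {"x": 0,"y": 0,"z": 0,"yaw": 0},
    {"x": 0,"y": 0,"z": 0,"yaw": 0},
    {"x": 0,"y": 0,"z": 0,"yaw": 0},
    {"x": 0,"y": 0,"z": 0,"yaw": 0},
    {"x": 0,"y": 0,"z": 0,"yaw": 0},
    {"x": 0,"y": 0,"z": 0,"yaw": 0},
    {"x": 0,"y": 0,"z": 0,"yaw": 0},
    {"x": 0,"y": 0,"z": 0,"yaw": 0},
  ],
)

```text
time: 10.05
tcp_pos: [0.617, 0.2296, 0.1583]
tcp_rot: [0.618, 0.786, 0.0, -0.0]
contact_force: [0.4, -0.3, -1.3]
grip_width: 0.0297
finger_force: 27.0
```

Run:
```python
from h import *
s=env.sense();print(s["time"],s["tcp_pos"],s["dq"].max())
print(togo([.5348,.3586,.20],.387))
```

```text
10.05 [0.61700615 0.22961591 0.15829585] 0.001211696087460914
(array([14.48, -4.93, -4.17]), np.float64(-0.1479019834781259), 'tool y ang', np.float64(0.239))
```

Emit:
move_arm(
  series=[
    {"x": 1,"y": -0.2,"z": -1.5,"yaw": 0},
    {"x": 3.5,"y": -1,"z": -3,"yaw": -0.05},
    {"x": 7,"y": -2.2,"z": -4.2,"yaw": -0.1},
    {"x": 10.5,"y": -3.6,"z": -4.2,"yaw": -0.148},
    {"x": 13,"y": -4.5,"z": -4.2,"yaw": -0.148},
    {"x": 14.5,"y": -4.9,"z": -4.2,"yaw": -0.148},
    {"x": 14.5,"y": -4.9,"z": -4.2,"yaw": -0.148},
    {"x": 14.5,"y": -4.9,"z": -4.2,"yaw": -0.148},
    {"x": 14.5,"y": -4.9,"z": -4.2,"yaw": -0.148},
    {"x": 14.5,"y": -4.9,"z": -4.2,"yaw": -0.148},
  ],
)

```text
time: 11.05
tcp_pos: [0.5366, 0.3564, 0.2004]
tcp_rot: [0.56, 0.829, -0.0, 0.001]
contact_force: [0.1, 0.5, -1.5]
grip_width: 0.0298
finger_force: 27.0
```

Run:
```python
from h import *
s=env.sense();print(s["time"],s["tcp_pos"],s["dq"].max())
print(togo([.5348,.3586,.131],.387))
g=s["tcp_pos"]+[0,0,.024]; t=np.radians(25.5); d=np.array([np.sin(.387)*np.sin(t),-np.cos(.387)*np.sin(t),-np.cos(t)]); print("nose",g+d*.119)
ims=[]
for c in ["scene","top"]:
    C=cam(c); im=env.camera(c); cv2.imwrite(f"pics/{c}5.png",im[:,:,::-1])
    u,v=proj(C,[.55,.32,.08])[0].astype(int); u0,v0=max(u-60,0),v-60; print(c,"nose",(proj(C,g+d*.119)-[u0,v0])*3.325,"rim",(proj(C,[.554,.3113,.056])-[u0,v0])*3.325); ims.append(im[v0:v0+120,u0:u0+120,::-1])
big=np.hstack([cv2.resize(i,(399,399),interpolation=cv2.INTER_CUBIC) for i in ims]); cv2.imwrite("pics/p5.png",cv2.convertScaleAbs(big,alpha=1.6,beta=15))
```

```text
11.05 [0.53661097 0.35641725 0.20038797] 0.0008309311259414817
(array([ 0.28, -0.09,  6.94]), np.float64(-0.0038366190947223267), 'tool y ang', np.float64(0.383))
nose [0.55594609 0.30897518 0.11698032]
scene nose [[191.6891587  148.39341352]] rim [[175.79144932 218.29263432]]
top nose [[203.19613394 181.76588602]] rim [[226.26403162 205.66960592]]
```

View pics/p5.png

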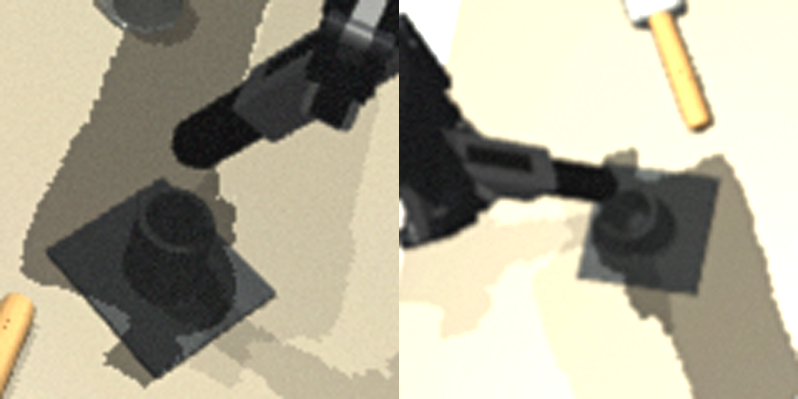

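The nose tip is right above the cup: scene tip (190,147) over the rim at (178,217). Lowering the tip in, then uprighting.

Emit:
move_arm(
  series=[
    {"x": 0.3,"y": -0.1,"z": 2,"yaw": 0},
    {"x": 0.3,"y": -0.1,"z": 4,"yaw": 0},
    {"x": 0.3,"y": -0.1,"z": 5.5,"yaw": 0},
    {"x": 0.3,"y": -0.1,"z": 6.2,"yaw": 0},
    {"x": 0.3,"y": -0.1,"z": 6.9,"yaw": 0},
    {"x": 0.3,"y": -0.1,"z": 6.9,"yaw": 0},
    {"x": 0.3,"y": -0.1,"z": 6.9,"yaw": 0},
  ],
)

```text
time: 11.85
tcp_pos: [0.534, 0.3595, 0.1316]
tcp_rot: [0.559, 0.829, -0.001, 0.001]
contact_force: [0.7, -2.7, -2.6]
grip_width: 0.0298
finger_force: 27.0
```

Emit:
move_arm(
  series=[
    {"x": -0.4,"y": 0,"z": 0,"yaw": 0},
    {"x": -0.8,"y": 0,"z": 0,"yaw": 0},
    {"x": -1.2,"y": 0,"z": 0,"yaw": 0},
    {"x": -1.6,"y": 0,"z": 0,"yaw": 0},
    {"x": -2,"y": 0,"z": 0,"yaw": 0},
    {"x": -2.4,"y": 0,"z": 0,"yaw": 0},
    {"x": -2.8,"y": 0,"z": 0,"yaw": 0},
    {"x": -3.2,"y": 0,"z": 0,"yaw": 0},
    {"x": -3.6,"y": 0,"z": 0,"yaw": 0},
    {"x": -4,"y": 0,"z": 0,"yaw": 0},
    {"x": -4,"y": 0,"z": 0,"yaw": 0},
  ],
)

```text
time: 12.95
tcp_pos: [0.5488, 0.3226, 0.1312]
tcp_rot: [0.559, 0.829, -0.0, 0.001]
contact_force: [-1.0, 2.1, -0.5]
grip_width: 0.0297
finger_force: 27.3
```

Run:
```python
from h import *
s=env.sense();print(s["time"],s["tcp_pos"],s["contact_force"])
print(togo([.554,.3113,.131],.387))
ims=[]
for c in ["scene","top","wrist"]:
    C=cam(c); im=env.camera(c)
    u,v=proj(C,[.55,.32,.08])[0].astype(int); u0,v0=max(u-60,0),v-60;  ims.append(im[v0:v0+120,u0:u0+120,::-1])
big=np.hstack([cv2.resize(i,(266,266),interpolation=cv2.INTER_CUBIC) for i in ims]); cv2.imwrite("pics/p6.png",cv2.convertScaleAbs(big,alpha=1.6,beta=15))
```

```text
12.95 [0.548829   0.32260437 0.13116811] [-1.03541041  2.10631137 -0.47625935]
(array([-1.24,  0.05,  0.02]), np.float64(-0.001697551106293771), 'tool y ang', np.float64(0.385))
```

View pics/p6.png

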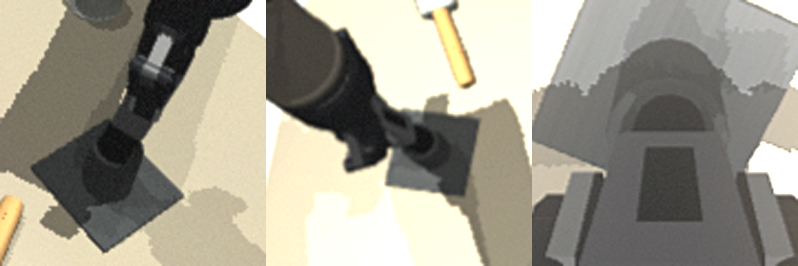

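The wand is nearly upright with its tip in the cup. I'll finish uprighting it, centre it and lower it. That was the tenth picture, so from here I work from numbers only.

Emit:
move_arm(
  series=[
    {"x": -0.4,"y": 0,"z": 0,"yaw": 0},
    {"x": -0.8,"y": 0,"z": 0,"yaw": 0},
    {"x": -1.2,"y": 0,"z": 0,"yaw": 0},
    {"x": -1.6,"y": 0,"z": 0,"yaw": 0},
    {"x": -1.9,"y": 0,"z": 0,"yaw": 0},
    {"x": -1.9,"y": 0,"z": 0,"yaw": 0},
    {"x": -1.5,"y": 0,"z": 0,"yaw": 0},
    {"x": -1.25,"y": 0,"z": 0,"yaw": 0},
    {"x": -1.25,"y": 0,"z": 0.4,"yaw": 0},
    {"x": -1.25,"y": 0,"z": 0.8,"yaw": 0},
    {"x": -1.25,"y": 0,"z": 1.2,"yaw": 0},
    {"x": -1.25,"y": 0,"z": 1.6,"yaw": 0},
    {"x": -1.25,"y": 0,"z": 2,"yaw": 0},
    {"x": -1.25,"y": 0,"z": 2.4,"yaw": 0},
    {"x": -1.25,"y": 0,"z": 2.4,"yaw": 0},
  ],
)

```text
time: 14.6
tcp_pos: [0.5529, 0.312, 0.1064]
tcp_rot: [0.558, 0.83, -0.0, 0.0]
contact_force: [1.5, -2.5, -2.6]
grip_width: 0.0297
finger_force: 27.0
```

Emit:
move_arm(
  series=[
    {"x": 0,"y": 0,"z": 0.2,"yaw": 0},
    {"x": 0,"y": 0,"z": 0.35,"yaw": 0},
    {"x": 0,"y": 0,"z": 0.35,"yaw": 0},
  ],
)

```text
time: 14.9
tcp_pos: [0.5529, 0.3124, 0.1037]
tcp_rot: [0.558, 0.83, -0.0, 0.0]
contact_force: [0.4, -3.0, -0.6]
grip_width: 0.0299
finger_force: 27.3
```

Emit:
move_arm(
  series=[
    {"x": 0,"y": 0,"z": 0,"yaw": 0},
    {"x": 0,"y": 0,"z": 0,"yaw": 0},
    {"x": 0,"y": 0,"z": 0,"yaw": 0},
    {"x": 0,"y": 0,"z": 0,"yaw": 0},
    {"x": 0,"y": 0,"z": 0,"yaw": 0},
    {"x": 0,"y": 0,"z": 0,"yaw": 0},
    {"x": 0,"y": 0,"z": 0,"yaw": 0},
    {"x": 0,"y": 0,"z": 0,"yaw": 0},
  ],
  gripper=0,
)

```text
time: 15.7
tcp_pos: [0.5528, 0.3126, 0.1038]
tcp_rot: [0.558, 0.83, 0.0, -0.0]
contact_force: [-0.0, -0.6, -0.1]
grip_width: 0.0854
finger_force: 0.0
```

Emit:
move_arm(
  series=[
    {"x": 0,"y": 0,"z": -2,"yaw": 0},
    {"x": 0,"y": 0,"z": -5,"yaw": 0},
    {"x": 0,"y": 0,"z": -9,"yaw": 0},
    {"x": 0,"y": 0,"z": -13,"yaw": 0},
    {"x": 0,"y": 0,"z": -15,"yaw": 0},
    {"x": 0,"y": 0,"z": -15,"yaw": 0},
    {"x": 0,"y": 0,"z": -15,"yaw": 0},
    {"x": 0,"y": 0,"z": -15,"yaw": 0},
  ],
)

```text
time: 16.5
tcp_pos: [0.5518, 0.3123, 0.2518]
tcp_rot: [0.558, 0.83, -0.002, -0.001]
contact_force: [0.0, 0.1, -0.2]
grip_width: 0.0853
finger_force: 0.0
```

Run:
```python
from h import *
s=env.sense();print(s["time"],s["tcp_pos"],s["contact_force"])
W=cam("wrist"); im=env.camera("wrist"); cv2.imwrite("pics/w7.png",im[:,:,::-1])
d=env.trace("wrist","wand_grip")[0]; v,u=np.nonzero(d["mask"]); print(d["p"],d["bbox"],u.mean(),v.mean(), "expected top", proj(W,[.554,.3117,.156]),"top lower edge row",proj(W,[[.554+.013*.376-.012,.3117-.013*.927,.156]]))
# compare with pre-grasp picture (same pose roughly)
z=np.load("w2.npz");W2=(z["K"],z["V"]); print("before", proj(W2,[.554,.3117,.156]), "before bbox 254.2,175.9,40.8,54.8")
print(togo([.6636,.0304,.22],.24))
```

```text
16.5 [0.5518328  0.31232581 0.25179555] [ 0.04005569  0.07327704 -0.19205341]
0.87 [261.4, 173.1, 35.8, 53.4] 278.04660529344073 200.65822784810126 expected top [[278.01002594 213.43115329]] top lower edge row [[264.26247594 223.34467832]]
before [[274.36524174 214.88520262]] before bbox 254.2,175.9,40.8,54.8
(array([-30.32,  -0.29,   3.19]), np.float64(0.14705788549415688), 'tool y ang', np.float64(0.387))
```

Emit:
move_arm(
  series=[
    {"x": -5,"y": 0,"z": 0,"yaw": 0.05},
    {"x": -10,"y": 0,"z": 0,"yaw": 0.1},
    {"x": -15,"y": -0.1,"z": 0,"yaw": 0.147},
    {"x": -19,"y": -0.2,"z": 1,"yaw": 0.147},
    {"x": -22,"y": -0.3,"z": 2,"yaw": 0.147},
    {"x": -24,"y": -0.3,"z": 3,"yaw": 0.147},
    {"x": -24,"y": -0.3,"z": 3,"yaw": 0.147},
    {"x": -24,"y": -0.3,"z": 3,"yaw": 0.147},
    {"x": -24,"y": -0.3,"z": 3,"yaw": 0.147},
    {"x": -24,"y": -0.3,"z": 3,"yaw": 0.147},
  ],
)

```text
time: 17.6
tcp_pos: [0.6405, 0.092, 0.2244]
tcp_rot: [0.616, 0.788, 0.001, -0.0]
contact_force: [0.0, 0.2, 1.1]
grip_width: 0.0851
finger_force: 0.0
```

```bash
cat > lk.py <<'E'
from h import *
import sys
n=sys.argv[1]
s=env.sense();print(s["time"],s["tcp_pos"])
W=cam("wrist"); im=env.camera("wrist"); cv2.imwrite(f"pics/{n}.png",im[:,:,::-1]); np.savez(n+".npz",K=W[0],V=W[1])
g=cv2.cvtColor(im,cv2.COLOR_RGB2GRAY)
for l in ["cell_center","short_center","rack"]:
  for d in env.trace("wrist",l)[:1]:
    v,u=np.nonzero(d["mask"]); print(l,round(d["p"],2),np.round(d["bbox"],1).tolist(),u.mean().round(1),v.mean().round(1))
for nm,p,r in [("tall",[.6636,.0304],(.0985,.102)),("short",[.6475,.0986],(.0685,.072))]:
    u,v=proj(W,[*p,r[0]])[0]; print(nm,"stopper exp",u.round(1),v.round(1))
    a=int(u)-16; b=int(v)-16; c=im[b:b+32,a:a+32]; gg=g[b:b+32,a:a+32]; m=(gg>0.85*np.percentile(gg,98)).astype(np.uint8)
    k,L,st,ce=cv2.connectedComponentsWithStats(m); i=1+st[1:,4].argmax(); print("bright blob",ce[i]+[a,b],st[i]+[a,b,0,0,0])
E
python3 lk.py w8; python3 -c "
from h import *
print(togo([.6636,.0304,.22],.24))"
```

```text
17.6 [0.64050295 0.09196841 0.22435333]
cell_center 0.91 [272.3, 228.2, 28.7, 47.3] 284.0 252.2
short_center 0.59 [275.6, 167.9, 24.6, 29.9] 284.8 182.8
rack 0.97 [244.7, 96.8, 79.3, 162.3] 284.0 172.3
tall stopper exp 283.4 267.7
bright blob [280.64736842 279.37894737] [267 274  32   9 190]
short stopper exp 284.1 188.9
bright blob [285.32402235 188.58659218] [278 181  16  16 179]
(array([-6.36,  0.8 ,  0.42]), np.float64(0.001512947790639041), 'tool y ang', np.float64(0.242))
```

Emit:
move_arm(
  series=[
    {"x": -2.5,"y": 0.3,"z": 0,"yaw": 0},
    {"x": -5,"y": 0.6,"z": 0,"yaw": 0},
    {"x": -6.3,"y": 0.8,"z": 0,"yaw": 0},
    {"x": -6.3,"y": 0.8,"z": 0,"yaw": 0},
    {"x": -6.3,"y": 0.8,"z": 0,"yaw": 0},
    {"x": -6.3,"y": 0.8,"z": 0,"yaw": 0},
  ],
)

```text
time: 18.4
tcp_pos: [0.6631, 0.0324, 0.2237]
tcp_rot: [0.616, 0.788, 0.001, -0.001]
contact_force: [0.1, -0.3, -0.0]
grip_width: 0.0855
finger_force: 0.0
```

```bash
python3 lk.py w9
python3 - <<'E'
from h import *
ln=lambda pts:cv2.fitLine(np.float32(pts),cv2.DIST_HUBER,0,.01,.01).ravel()
for n in ["w8","w9"]:
    im=cv2.imread(f"pics/{n}.png"); z=np.load(n+".npz"); W=(z["K"],z["V"])
    # search rack side edges (top z=.026) near predicted with local y in rack from -60..60
    yaw=.24; c=np.array([np.cos(yaw),np.sin(yaw)]); sdir=np.array([-np.sin(yaw),np.cos(yaw)]); o=np.array([.6555,.0645]) 
    g=cv2.GaussianBlur(cv2.cvtColor(im,cv2.COLOR_BGR2GRAY),(3,3),0).astype(float)
    for sg in (1,-1):
        P=[]
        for y in np.linspace(-.055,.055,23):
            xs=np.linspace(.030,.050,41); q=np.c_[(o+sdir*y)+sg*xs[:,None]*c,np.full(41,.026)]
            uv=proj(W,q).astype(np.float32); val=cv2.remap(g.astype(np.float32),uv[:,0],uv[:,1],cv2.INTER_LINEAR).ravel()
            if uv[:,1].max()>300: continue
            k=np.abs(np.gradient(val)).argmax(); P.append((y,sg*xs[k]))
        P=np.array(P); a=ln(P); print(n,sg,len(P),"edge x at mid",round(float(np.median(P[:,1])),4),"slope dx/dy",round(float(a[0]/a[1]),4), P[:,1].round(3).tolist())
E
```

```text
18.4 [0.66313654 0.03242517 0.22373832]
cell_center 0.83 [263.4, 173.3, 30.8, 40.5] 276.5 194.0
short_center 0.94 [263.9, 108.0, 26.2, 23.1] 277.3 120.6
rack 0.7 [235.4, 28.6, 85.2, 179.7] 277.4 113.9
tall stopper exp 275.5 204.4
bright blob [276.4  198.65] [270 197  13   5  40]
short stopper exp 276.4 122.1
bright blob [277.63800905 120.7918552 ] [270 112  16  18 221]
w8 1 23 edge x at mid 0.0415 slope dx/dy 110.2663 [0.038, 0.038, 0.04, 0.04, 0.04, 0.041, 0.041, 0.045, 0.044, 0.042, 0.042, 0.041, 0.041, 0.048, 0.042, 0.042, 0.041, 0.041, 0.042, 0.042, 0.042, 0.042, 0.042]
w8 -1 23 edge x at mid -0.039 slope dx/dy 130.9324 [-0.039, -0.039, -0.039, -0.04, -0.039, -0.039, -0.039, -0.04, -0.039, -0.039, -0.039, -0.039, -0.039, -0.031, -0.045, -0.038, -0.038, -0.038, -0.038, -0.038, -0.038, -0.038, -0.039]
w9 1 23 edge x at mid 0.041 slope dx/dy 86.3173 [0.04, 0.03, 0.041, 0.041, 0.041, 0.04, 0.04, 0.041, 0.041, 0.041, 0.041, 0.042, 0.042, 0.041, 0.041, 0.042, 0.042, 0.042, 0.042, 0.042, 0.042, 0.042, 0.042]
w9 -1 23 edge x at mid -0.039 slope dx/dy 145.6229 [-0.039, -0.033, -0.05, -0.039, -0.04, -0.04, -0.039, -0.039, -0.039, -0.039, -0.038, -0.038, -0.04, -0.039, -0.039, -0.039, -0.039, -0.038, -0.038, -0.038, -0.039, -0.045, -0.046]
```

Run:
```python
from h import *
C=[]
for n in ["w8","w9"]: z=np.load(n+".npz"); C.append((z["K"],z["V"]))
print("short stopper",tri([(C[0],[285.3,188.6]),(C[1],[277.6,120.8])]), "rack->short", np.array([.6555+.0012,.0648])+.035*np.array([-.224,.975]))
print("tall top col pred", [proj(c,[.6645,.0307,.098]).round(1) for c in C], [proj(c,[.6645,.0307,.055]).round(1) for c in C])
print(togo([.6645,.0307,.051],.226))
```

```text
short stopper (array([0.64822916, 0.1000306 , 0.07219989]), np.float64(0.0004754435623226527)) rack->short [0.64886  0.098925]
tall top col pred [array([[284.4, 267.4]]), array([[276.6, 204.2]])] [array([[283.5, 248.7]]), array([[276.6, 192.5]])]
(array([-0.1 ,  0.11, 17.28]), np.float64(0.01585230649952729), 'tool y ang', np.float64(0.242))
```

Emit:
move_arm(
  series=[
    {"x": 0,"y": 0.1,"z": 3,"yaw": 0.016},
    {"x": 0,"y": 0.1,"z": 7,"yaw": 0.016},
    {"x": 0,"y": 0.1,"z": 10,"yaw": 0.016},
    {"x": 0,"y": 0.1,"z": 13,"yaw": 0.016},
    {"x": 0,"y": 0.1,"z": 15.5,"yaw": 0.016},
    {"x": 0,"y": 0.1,"z": 17.2,"yaw": 0.016},
    {"x": 0,"y": 0.1,"z": 17.2,"yaw": 0.016},
    {"x": 0,"y": 0.1,"z": 17.2,"yaw": 0.016},
    {"x": 0,"y": 0.1,"z": 17.2,"yaw": 0.016},
  ],
)

```text
time: 19.5
tcp_pos: [0.6657, 0.0303, 0.0536]
tcp_rot: [0.623, 0.782, 0.001, 0.001]
contact_force: [0.3, -0.6, 0.5]
grip_width: 0.0855
finger_force: 0.0
```

Run:
```python
from h import *
s=env.sense();print(s["tcp_pos"],s["contact_force"],togo([.6645,.0307,.051],.226))
```

```text
[0.66567127 0.03031106 0.0535675 ] [ 0.3170143  -0.60909931  0.46877227] (array([ 0.06, -0.11,  0.26]), np.float64(-0.0016250391891383664), 'tool y ang', np.float64(0.224))
```

Emit:
move_arm(
  series=[
    {"x": 0.1,"y": -0.1,"z": 0,"yaw": 0},
    {"x": 0.1,"y": -0.1,"z": 0,"yaw": 0},
    {"x": 0.1,"y": -0.1,"z": 0,"yaw": 0},
    {"x": 0.1,"y": -0.1,"z": 0,"yaw": 0},
    {"x": 0.1,"y": -0.1,"z": 0,"yaw": 0},
    {"x": 0.1,"y": -0.1,"z": 0,"yaw": 0},
    {"x": 0.1,"y": -0.1,"z": 0,"yaw": 0},
    {"x": 0.1,"y": -0.1,"z": 0,"yaw": 0},
    {"x": 0.1,"y": -0.1,"z": 0,"yaw": 0},
    {"x": 0.1,"y": -0.1,"z": 0,"yaw": 0},
  ],
  gripper=255,
  force=25,
)

```text
time: 20.5
tcp_pos: [0.6633, 0.031, 0.0521]
tcp_rot: [0.624, 0.782, 0.0, 0.0]
contact_force: [-0.9, 0.6, 3.7]
grip_width: 0.0236
finger_force: 29.7
```

Emit:
move_arm(
  series=[
    {"x": 0,"y": 0,"z": -0.5,"yaw": 0},
    {"x": 0,"y": 0,"z": -1.2,"yaw": 0},
    {"x": 0,"y": 0,"z": -2,"yaw": 0},
    {"x": 0,"y": 0,"z": -4,"yaw": 0},
    {"x": 0,"y": 0,"z": -7,"yaw": 0},
    {"x": 0,"y": 0,"z": -10,"yaw": 0},
    {"x": 0,"y": 0,"z": -13,"yaw": 0},
    {"x": 0,"y": 0,"z": -13,"yaw": 0},
    {"x": 0,"y": 0,"z": -13,"yaw": 0},
  ],
)

```text
time: 21.4
tcp_pos: [0.6636, 0.0308, 0.1829]
tcp_rot: [0.624, 0.782, 0.001, 0.001]
contact_force: [-0.2, -0.1, -1.5]
grip_width: 0.0237
finger_force: 29.2
```

Run:
```python
from h import *
s=env.sense();print(s["time"],s["tcp_pos"],s["contact_force"],s["grip_width"],s["finger_force"])
S,T=cam("scene"),cam("top")
sc=lambda u,v:(np.array([u,v])/2+[160,90]); t=lambda u,v:(np.array([u,v])/1.95+[110,110])
# tester fit on base plate top corners z=.02
h=.02; X,Y=.055,.13
obs=[(T,[-X,Y,h],t(513,280)),(T,[X,Y,h],t(513,195)),(T,[-X,-Y,h],t(726,286)),
     (S,[-X,Y,h],sc(202,193)),(S,[X,Y,h],sc(135,222)),(S,[X,-Y,h],sc(40,143))]
p,r=fit(obs,[.55,-.32,.03]); print(p.round(4),r.tolist())
p,r=fit(obs,[.55,-.32,.03],True); print(p.round(4))
c,sn=np.cos(p[2]),np.sin(p[2])
for c_ in ["scene","top"]:
    env.camera(c_)
    for l in ["cell_center","tester"]:
        for d in env.trace(c_,l)[:1]: print(c_,l,round(d["p"],2),np.round(d["bbox"],1).tolist())
```

```text
21.4 [0.6636259  0.03080207 0.1829084 ] [-0.1672537  -0.10697352 -1.54454832] 0.023736307595816474 29.24767166376114
[ 0.5542 -0.3209  0.0712] [[-0.2, -0.3], [-1.0, -2.1], [1.2, 0.4], [1.4, -1.3], [0.4, 0.5], [-1.0, -4.2]]
[ 0.5546 -0.3238  0.0763 -0.0086]
scene cell_center 0.64 [241.4, 186.5, 16.5, 41.4]
scene tester 0.71 [178.8, 120.1, 53.1, 87.4]
top cell_center 0.24 [372.7, 208.9, 128.1, 50.2]
top tester 0.88 [371.5, 209.8, 129.6, 49.6]
```

```bash
python3 -c "
from h import *
print(togo([.56,-.24,.25],.07))"
```

```text
(array([-24.15, -16.02,  -6.94]), np.float64(0.1540205119361988), 'tool y ang', np.float64(0.224))
```

Emit:
move_arm(
  series=[
    {"x": -2,"y": -1.3,"z": -3,"yaw": 0.02},
    {"x": -5,"y": -3.3,"z": -6,"yaw": 0.05},
    {"x": -8,"y": -5.3,"z": -7,"yaw": 0.08},
    {"x": -11,"y": -7.3,"z": -7,"yaw": 0.11},
    {"x": -14,"y": -9.3,"z": -7,"yaw": 0.14},
    {"x": -17,"y": -11.3,"z": -7,"yaw": 0.154},
    {"x": -20,"y": -13.3,"z": -7,"yaw": 0.154},
    {"x": -22.5,"y": -15,"z": -7,"yaw": 0.154},
    {"x": -24,"y": -16,"z": -7,"yaw": 0.154},
    {"x": -24,"y": -16,"z": -7,"yaw": 0.154},
    {"x": -24,"y": -16,"z": -7,"yaw": 0.154},
    {"x": -24,"y": -16,"z": -7,"yaw": 0.154},
  ],
)

```text
time: 22.9
tcp_pos: [0.5616, -0.236, 0.2513]
tcp_rot: [0.681, 0.733, 0.001, -0.001]
contact_force: [0.4, 0.2, -0.8]
grip_width: 0.0237
finger_force: 29.2
```

```bash
cat > bt.py <<'E'
from h import *
import sys
n=sys.argv[1]
s=env.sense();print(s["time"],s["tcp_pos"],s["grip_width"])
W=cam("wrist"); im=env.camera("wrist"); cv2.imwrite(f"pics/{n}.png",im[:,:,::-1]); np.savez(n+".npz",K=W[0],V=W[1])
for l in ["tester","cell_center","cell_clear"]:
  for d in env.trace("wrist",l)[:1]:
    v,u=np.nonzero(d["mask"]); print(l,round(d["p"],2),np.round(d["bbox"],1).tolist(),u.mean().round(1),v.mean().round(1))
    cv2.imwrite(f"pics/{n}_{l}.png",d["mask"].astype(np.uint8)*255)
p=[.5545,-.322,.073]; c_,s_=np.cos(p[2]),np.sin(p[2]); ex=np.array([c_,s_]); ey=np.array([-s_,c_]); o=np.array(p[:2])
g=cv2.GaussianBlur(cv2.cvtColor(im,cv2.COLOR_RGB2GRAY),(3,3),0).astype(np.float32)
def edge(A,perp,rng,zz):
    q=np.c_[A+rng[:,None]*perp,np.full(len(rng),zz)]; uv=proj(W,q).astype(np.float32)
    if uv.min()<2 or uv[:,0].max()>557 or uv[:,1].max()>417: return None
    val=cv2.remap(g,uv[:,0],uv[:,1],cv2.INTER_LINEAR).ravel(); gr=np.gradient(val); k=gr.argmin(); return rng[k],-gr[k]
rng=np.linspace(-.015,.015,61)
for nm,A0,d,perp,L in [("+x",ex*.055,ey,ex,.12),("-x",-ex*.055,ey,-ex,.12),("+y",ey*.13,ex,ey,.05),("-y",-ey*.13,ex,-ey,.05)]:
    R=[]
    for t in np.linspace(-L,L,25):
        e=edge(o+A0+d*t,perp,rng,.02)
        if e and e[1]>2: R.append((t,e[0]))
    if len(R)<5: print(nm,"few",len(R)); continue
    R=np.array(R); f=least_squares(lambda k:k[0]+k[1]*R[:,0]-R[:,1],[0,0],loss="soft_l1",f_scale=.001).x
    print(nm,len(R),"off mm",(f[0]*1e3).round(2),"slope",f[1].round(4),(R[:,1]*1e3).round(0).astype(int).tolist())
E
python3 bt.py b1
```

```text
22.9 [ 0.56163358 -0.23597244  0.2513245 ] 0.023719347643861338
tester 0.97 [216.7, 138.4, 95.0, 229.9] 265.6 202.0
cell_center 0.63 [241.9, 223.4, 69.6, 134.0] 276.3 291.9
cell_clear 0.68 [253.3, 225.3, 48.0, 122.2] 276.7 274.4
+x 25 off mm -1.65 slope 0.0507 [-7, -7, -13, -6, -15, -15, -1, -3, -5, -6, -8, 1, 2, 2, 1, 2, 2, 2, 3, 2, 2, 3, 2, 3, 3]
-x 19 off mm -5.58 slope 0.0123 [-4, -7, -10, -12, -15, -4, -5, -4, -4, -4, -4, -6, -4, -4, -6, -5, -5, -13, 0]
+y 25 off mm -0.14 slope -0.0115 [-2, 1, 1, 1, 1, 1, 1, 1, 1, 1, 0, 0, 0, 0, 0, 0, 0, 0, 0, 0, 0, 0, 0, 0, 0]
-y few 4
```

```bash
python3 -c "
from h import *
print(togo([.5573,-.3218,.21],.062))"
```

```text
(array([-8.42, -1.  ,  4.16]), np.float64(0.010529519623177386), 'tool y ang', np.float64(0.073))
```

Emit:
move_arm(
  series=[
    {"x": -2.5,"y": -0.3,"z": 0,"yaw": 0.01},
    {"x": -5,"y": -0.6,"z": 0,"yaw": 0.01},
    {"x": -7.5,"y": -0.9,"z": 0.5,"yaw": 0.01},
    {"x": -8.2,"y": -1,"z": 2,"yaw": 0.01},
    {"x": -8.2,"y": -1,"z": 3.5,"yaw": 0.01},
    {"x": -8.2,"y": -1,"z": 4,"yaw": 0.01},
    {"x": -8.2,"y": -1,"z": 4,"yaw": 0.01},
    {"x": -8.2,"y": -1,"z": 4,"yaw": 0.01},
    {"x": -8.2,"y": -1,"z": 4,"yaw": 0.01},
  ],
)

```text
time: 24.0
tcp_pos: [0.557, -0.3207, 0.2127]
tcp_rot: [0.685, 0.728, 0.0, 0.001]
contact_force: [0.1, -0.1, -1.0]
grip_width: 0.0236
finger_force: 29.2
```

```bash
sed -i 's/^p=\[.5545,-.322,.073\]/p=[.5573,-.3218,.062]/' bt.py; python3 bt.py b2
python3 - <<'E'
from h import *
print(togo([.5573,-.3218,.132],.062))
s=env.sense(); g=s["tcp_pos"]
for c in ["scene","top"]:
    C=cam(c); env.camera(c); print(c,"pred stopper top,foot",proj(C,[g+[0,0,.05],g-[0,0,.037]]).round(1).tolist(),"beam",proj(C,[.5573,-.3218,.11]).round(1))
    for l in ["cell_center","wand_grip","short_center"]:
        for d in env.trace(c,l)[:1]: v,u=np.nonzero(d["mask"]); print(l,round(d["p"],2),np.round(d["bbox"],1).tolist(),u.mean().round(1))
E
```

```text
24.0 [ 0.55697384 -0.3206959   0.21274465] 0.023584571613989237
tester 0.58 [217.6, 39.0, 113.0, 223.7] 275.2 141.5
cell_center 0.6 [242.4, 225.7, 66.3, 127.1] 276.5 291.8
cell_clear 0.65 [252.1, 225.2, 49.5, 119.3] 276.1 274.5
+x 25 off mm -1.56 slope -0.0026 [2, -1, -4, -2, -1, -1, -1, -1, -1, -1, 0, -1, -1, -1, -1, -2, -1, -2, -1, -2, -1, -2, -2, -2, -1]
-x 25 off mm -1.63 slope -0.0014 [0, -2, -6, -1, -1, -1, -1, -2, -1, -1, -2, -1, -2, -1, -1, -1, -14, -3, 0, -1, -2, -2, -1, -2, -1]
+y 25 off mm -1.07 slope 0.0083 [-1, -1, -1, -1, -1, -10, -1, -1, -12, 0, 0, 0, 0, 0, 0, -12, -12, -1, -1, -10, 0, 0, 0, 0, 0]
-y 5 off mm 11.61 slope -0.0297 [3, 14, 14, 14, 5]
(array([-0.07,  0.06,  8.04]), np.float64(-0.0016983636889604803), 'tool y ang', np.float64(0.06))
scene pred stopper top,foot [[207.8, 87.7], [211.9, 120.6]] beam [[214.2 142.9]]
cell_center 0.8 [204.5, 90.8, 14.1, 34.8] 210.8
wand_grip 0.75 [380.5, 283.9, 31.1, 45.5] 393.7
short_center 0.81 [271.1, 264.9, 11.1, 23.3] 275.0
top pred stopper top,foot [[471.9, 209.4], [452.9, 218.6]] beam [[441.3 224.1]]
cell_center 0.67 [446.7, 208.0, 25.6, 17.9] 458.5
wand_grip 0.91 [141.5, 180.9, 27.8, 30.4] 154.1
short_center 0.69 [229.1, 172.0, 10.7, 18.1] 234.2
```

Run:
```python
from h import *
s=env.sense(); g=s["tcp_pos"]; R=Ro.from_quat(s["tcp_rot"]).as_matrix()
W=cam("wrist"); S=cam("scene"); T=cam("top")
for dz in (.033,.037,.041,.045):
    P=lambda hx:np.array([g+R@np.array([a*.010,b*hx,dz]) for a in(1,-1) for b in (1,-1)])
    print(dz,"wrist",proj(W,P(.012)).round(1).tolist(),"scene max row",proj(S,P(.012))[:,1].max().round(1),"top bbox L",proj(T,P(.012))[:,0].min().round(1),"bot",proj(T,P(.012))[:,1].max().round(1))
im=cv2.imread("pics/b2.png",0); print(im[205:245:1,[270,276,282]].T.tolist())
im=cv2.imread("pics/b1.png",0); print(im[205:245:1,[270,276,282]].T.tolist())
```

```text
0.033 wrist [[295.1, 228.5], [255.1, 228.5], [294.5, 258.8], [255.8, 258.7]] scene max row 122.3 top bbox L 448.3 bot 224.5
0.037 wrist [[294.7, 226.2], [255.6, 226.2], [294.2, 255.9], [256.2, 255.9]] scene max row 123.8 top bbox L 447.5 bot 224.9
0.041 wrist [[294.4, 224.0], [256.0, 224.0], [293.8, 253.2], [256.6, 253.2]] scene max row 125.2 top bbox L 446.8 bot 225.2
0.045 wrist [[294.0, 221.8], [256.4, 221.8], [293.5, 250.6], [257.0, 250.5]] scene max row 126.6 top bbox L 446.0 bot 225.6
[[97, 98, 96, 98, 98, 98, 97, 95, 98, 96, 97, 96, 96, 97, 97, 95, 93, 100, 111, 113, 113, 99, 96, 97, 97, 96, 97, 97, 97, 97, 97, 96, 96, 98, 95, 96, 98, 95, 95, 96], [97, 97, 97, 97, 97, 96, 97, 98, 96, 96, 95, 96, 95, 107, 108, 113, 112, 112, 112, 114, 113, 99, 96, 98, 96, 97, 97, 98, 96, 96, 96, 96, 97, 95, 96, 95, 96, 96, 96, 95], [98, 99, 98, 97, 96, 109, 112, 109, 116, 114, 114, 114, 115, 114, 113, 113, 112, 112, 112, 113, 113, 100, 97, 96, 97, 98, 96, 98, 97, 96, 96, 96, 97, 95, 96, 96, 95, 95, 96, 96]]
[[51, 51, 48, 51, 50, 49, 50, 49, 50, 49, 49, 48, 48, 48, 49, 48, 49, 49, 49, 47, 48, 71, 72, 71, 72, 71, 70, 71, 71, 71, 71, 71, 71, 69, 79, 98, 103, 102, 102, 101], [49, 51, 50, 48, 47, 49, 48, 49, 50, 48, 50, 47, 50, 48, 48, 49, 46, 48, 48, 47, 50, 70, 71, 71, 71, 69, 71, 69, 70, 72, 69, 69, 68, 76, 92, 101, 102, 101, 101, 98], [51, 52, 50, 51, 51, 49, 50, 50, 49, 49, 49, 49, 48, 48, 49, 47, 50, 48, 47, 48, 48, 70, 72, 71, 71, 70, 71, 70, 70, 70, 68, 73, 84, 97, 98, 97, 102, 104, 102, 112]]
```

Emit:
move_arm(
  series=[
    {"x": 0,"y": 0,"z": 1.5,"yaw": 0},
    {"x": 0,"y": 0,"z": 3,"yaw": 0},
    {"x": 0,"y": 0,"z": 4.5,"yaw": 0},
    {"x": 0,"y": 0,"z": 6,"yaw": 0},
    {"x": 0,"y": 0,"z": 7,"yaw": 0},
    {"x": 0,"y": 0,"z": 7.8,"yaw": 0},
    {"x": 0,"y": 0,"z": 7.8,"yaw": 0},
    {"x": 0,"y": 0,"z": 7.8,"yaw": 0},
    {"x": 0,"y": 0,"z": 7.8,"yaw": 0},
    {"x": 0,"y": 0,"z": 7.8,"yaw": 0},
    {"x": 0,"y": 0,"z": 7.8,"yaw": 0},
  ],
)

```text
time: 25.7
tcp_pos: [0.5566, -0.3213, 0.1344]
tcp_rot: [0.686, 0.728, 0.0, 0.001]
contact_force: [0.1, -0.5, 0.0]
grip_width: 0.0238
finger_force: 29.2
```

```bash
python3 bt.py b3
python3 - <<'E'
from h import *
print(togo([.5573,-.3218,.133],.062), env.sense()["contact_force"])
s=env.sense(); g=s["tcp_pos"]; R=Ro.from_quat(s["tcp_rot"]).as_matrix()
for c in ["scene","top"]:
    C=cam(c); env.camera(c); P=np.array([g+R@np.array([a*.010,b*.012,z]) for a in(1,-1) for b in (1,-1) for z in (.038,-.042)]); q=proj(C,P); print(c,"pred bbox",q.min(0).round(1),q.max(0).round(1))
    for l in ["cell_center"]:
        for d in env.trace(c,l)[:1]: v,u=np.nonzero(d["mask"]); b=d["bbox"]; print(l,round(d["p"],2),b[:2],np.array(b[:2])+b[2:])
E
```

```text
25.7 [ 0.5565627  -0.32128536  0.13437871] 0.0237646632016252
tester 0.85 [200.0, 0.1, 148.9, 366.6] 275.8 135.2
cell_center 0.61 [242.6, 224.8, 65.3, 127.2] 276.4 291.9
cell_clear 0.59 [251.0, 225.4, 46.6, 123.4] 276.5 274.4
+x 21 off mm -1.66 slope 0.0022 [-10, -14, -1, -1, -1, -1, -1, -1, -1, -1, -1, -1, -1, -1, -1, -2, -2, -1, -1, -1, -1]
-x 21 off mm -1.73 slope 0.0051 [-11, -14, -1, -1, -2, -1, -1, -1, -1, -1, -1, -1, -1, -12, -2, 6, -1, -1, -1, -1, -1]
+y 25 off mm 0.04 slope 0.0009 [-1, -1, -1, -1, -4, 7, 8, 9, 10, -4, 10, 10, 10, -4, -4, -4, 10, 9, 8, 7, -4, 0, 0, 0, -1]
-y few 2
(array([-0.07,  0.09,  0.09]), np.float64(-0.001941243405418458), 'tool y ang', np.float64(0.06)) [ 1.21834045  0.4280947  -0.18023367]
scene pred bbox [205.8 117.5] [221.1 150.6]
cell_center 0.51 [209.9, 123.2] [220.2 152.2]
top pred bbox [433.8 212.7] [458.3 231.2]
cell_center 0.68 [431.4, 215.1] [452.2 233.7]
```

Emit:
move_arm(
  series=[
    {"x": 0,"y": 0.1,"z": 0.1,"yaw": 0},
    {"x": 0,"y": 0.1,"z": 0.1,"yaw": 0},
    {"x": 0,"y": 0.1,"z": 0.1,"yaw": 0},
    {"x": 0,"y": 0.1,"z": 0.1,"yaw": 0},
    {"x": 0,"y": 0.1,"z": 0.1,"yaw": 0},
    {"x": 0,"y": 0.1,"z": 0.1,"yaw": 0},
  ],
)

```text
time: 26.7
tcp_pos: [0.5572, -0.321, 0.1328]
tcp_rot: [0.686, 0.728, 0.0, -0.0]
contact_force: [-0.0, -0.5, -1.3]
grip_width: 0.0237
finger_force: 29.2
```

Run:
```python
from bench import env
print(env.sense()["tcp_pos"],env.job_done())
```

```text
the job is handed in; nothing more can be done
[ 0.55724488 -0.3210369   0.13280184] None
```

I handed the job in at about 26.7 s, and no verdict came back: the wand was held on the label and is back in its holder, and the arm is holding the tall cell upright mid-beam, by my measurements within 2–3 mm of the target.

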